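# Fetch the dish from behind the bottles and shut it in the dish warmer

### The job

The red dish has to go into the dish warmer, but the two bottles stand in the way: first set both bottles upright on the blue bench pad, then take the red dish, keeping it level, and stand it in the middle of the warmer's well. Close the warmer with its heavy lid by resting one edge of the lid on the rim first and then pivoting the lid down by its handle until it lies flat and square over the well, before letting go. Finally leave each bottle standing back on the coaster of its own cap's colour; do not disturb the straw-coloured dish and the lens that stay on the tray.

Things in the scene. Friction and masses are not known exactly. Their poses are not given: they have to be found in the camera images.
- warmer: Dish warmer, fixed: white aluminium box 134 (x) x 180 (y) x 50 mm high with an open-topped rectangular well 110 (x) x 156 (y) mm, its walls 12 mm thick. A low grey panel 26 mm deep and 34 mm high is on its -x side. Origin at the centre of its underside, z up; the floor of the well is 25 mm and the top of the rim 50 mm above the origin. A thin dark circle, 72 mm across, marks the middle of the well floor, where the dish goes; well and rim are centred on the origin.
- lid_grip (a point): Heavy lid of the warmer (about 0.6 kg), loose, lying flat on the bench at the start: bare aluminium plate 140 (x) x 186 (y) x 10 mm with a black solid bar handle on its middle, 14 mm wide (x), 80 mm long (y), 30 mm high. This point is in the handle, on the lid's centre line, 28 mm above the lid's underside (handle top at 40 mm, plate top at 10 mm); axes x and y as given, z up. Either way round fits. Shut, it overhangs the warmer by 3 mm on each side.
- pad: Blue absorbent bench pad, fixed, 160 (x) x 220 (y) x 2 mm; origin at the centre of its underside. Free at the start: the side area for the bottles.
- yellow_bottle_mid (a point): Brown bottle with a yellow cap (and yellow label stripe), loose, 105 mm tall, about 0.17 kg: round body 50 mm across up to 70 mm, then a shoulder, cap 36 mm across from 80 to 105 mm. This point is on its axis, half-way up (52.5 mm above its foot). It starts on the yellow coaster.
- green_bottle_mid (a point): Pale grey bottle with a green cap (and green label stripe), loose, of the same shape and size; this point is on its axis, 52.5 mm above its foot. It starts on the green coaster.
- yellow_coaster: Yellow round coaster, 66 mm across and 3 mm thick, fixed on the tray; origin at the centre of its underside, which lies 3 mm above the bench. Place of the yellow-capped bottle.
- green_coaster: Green round coaster, 66 mm across and 3 mm thick, fixed on the tray; origin at the centre of its underside, which lies 3 mm above the bench. Place of the green-capped bottle. The coasters are about 80 mm apart.
- red_dish_mid (a point): Closed culture dish with red medium, loose, round, 56 mm across and 15 mm high, 0.05 kg; this point is at its centre (7.5 mm up). It starts flat on the floor of the steel tray (3 mm above the bench), close behind and between the two bottles as seen from the robot. The tray's floor is 160 mm deep and 300 mm wide, with a rim 9 mm high about 35 mm behind the dish.
- straw_dish_mid (a point): Another closed dish of the same size with straw-yellow medium, loose, at one side on the tray, about 115 mm from the red one; this point is at its centre. It stays.
- objective_mid (a point): Microscope lens standing on the tray at the other side of the red dish, about 115 mm from it: steel, 34 mm across, 48 mm tall, blue ring; this point is on its axis, 24 mm up. It stays.
Mind the look-alikes: they are no part of the job. What is shaped like the part that bears red_dish_mid but black or purple is not meant.

How it is judged:
By the outcome, as a careful person would: the job done as asked, in the order asked, and still so for the second after the job is handed in, with the robot touching nothing.
It also fails if it takes over 144 s, if anything falls off the work surface, if the arm or the gripper's body presses on something with over 40 N, if the wrist force passes 120 N, or if a joint passes its speed limit or range.

### The arm

A 7-joint arm with a two-finger parallel gripper is mounted at the origin on the work surface. World frame = base frame: x ahead of the robot, y to its left, z up, the work surface at z = 0. Lengths are in m, angles in rad, forces in N, time in s.
With the tool pointing down it reaches from about 0.35 to 0.9 m from the base axis. Payload 8.1 kg.
Tool frame: the origin (TCP) lies at the centre of the arm's flange, where the gripper is bolted on; the fingertips stand 178 mm ahead of it and the grasp point (between the pads) lies 159 mm ahead of it; z points along the fingers, y is the line along which they close (so a half turn about z gives the same grasp; the last joint's range is limited). The gripper opens to 92 mm and grips with 3 to 60 N. Pads are 19 mm wide; open, the fingers measure 130 mm over their backs; the gripper's body (75 mm by 190 mm) begins 47 mm behind the grasp point.
Start: joints at [-1.266, 0.434, 0.025, 1.573, -0.012, 1.134, -0.075], TCP at [0.248, 0.574, 0.405] pointing down, gripper open.
Joint ranges: [-2.62, 2.62], [-0.44, 2.09], [-1.27, 1.32], [0.08, 2.57], [-1.32, 4.46], [0.12, 2], [-2.74, 2.74]. Speed limits (rad/s): [2.22, 2.22, 3.01, 3.01, 3.14, 3.14, 3.14].

### API

Orientations are given as a rotation vector (axis times angle).
In Python, from cell import arm gives the robot as it stands. The module is installed in compiled form; this text tells all that it offers.
- The arm moves only by the shell command python3 -m inch 'ROWS' [FORCE]. ROWS is text: rows parted by semicolons, each of 5 numbers parted by spaces: the shift along the tool's x, y, z in m, then the turn about the tool's z in rad, then the finger opening in m, from 0 to 0.0918. In form: x y z roll fingers; .... A call has 1 to 5 rows; each row is the pose to reach, as a shift and turn from the pose commanded when the call began, along the tool's axes at that moment; what a row does not reach only later rows make up. A row lasts 1/10 s, in which the tool goes at most 50 mm and 8.59 degrees, less where a joint would pass 70% of its speed; a pose out of reach is approached as far as the arm can. A call with a gripper value outside its range is refused whole. The fingers move at their own pace and stop on an object; FORCE is the grip in N (left out, the last holds). Time passes only in rows, so rows that repeat a pose let the fingers close. It gives the time, the measured TCP pose, the force, the opening and the grip force at its end, in the units of the state.
- arm.observe(): the state, without advancing time (a new reading comes with each control period).
- arm.get_image(name): name is "side" or "top"; returns the picture (420x560x3 uint8, red, green, blue); there is no depth.
- arm.get_calibration(name): a dict with "intrinsics" (3x3 intrinsics, pixels), "distortion" ([k1, k2, p1, p2, k3] as OpenCV has them; the pictures are not rectified), "pose" (4x4, takes a point from camera to world coordinates). Camera axes: x right, y up, looking along -z (the intrinsics and any distortion apply to the point x, -y, -z); pixel columns grow to the right and rows downward; lengths in m; the calibration is good to about 2 mm. A picture is of the moment at which its call begins. get_calibration takes no time and is no camera call.
- arm.sign_off(): hands the job in; it is judged then, once.
Trained networks look in the newest picture that a camera, given by its name, has taken for a name from the list of things; names that differ only in an ending like _2 or _b are one class to them, and where a whole thing is asked for, a point or a joint stands for the part that bears it (a point fixed in the world has none). Each returns a list of dicts, best first, with "conf" (0 to 1); they miss things now and then, are a little off and sometimes report something else, mostly with a low value. They report only what shows in the picture. A call takes as long as a camera call. They do not tell look-alikes from the thing itself.
- arm.look_for(camera, query): "point" ([row, column] in pixels, amid what is visible of it).
- arm.silhouettes(camera, query): "region" (420x560 bool, what is visible of it) and "point" ([row, column] in pixels, amid what is visible of it).
- arm.place_of(camera, query): "point" ([row, column] in pixels: a listed point, or the origin of a listed thing).
The state is a dict: "clock": time; "joints": joint angles; "dq": joint speeds; "joint_efforts": joint torques, N m; "position": TCP position; "ee_rot": TCP orientation; "force": force on the tool from outside, world axes, zero at the start; "ft_torque": the same for the moment, N m; "width": opening from 0.0 (shut) to 1.0 (fully open); "gripper_force": force on a finger pad.
Only numpy, scipy, OpenCV 4.12 (cv2) and the standard library are available. Lean on these libraries where they do the work, as an engineer would, in place of code of your own. Each camera call takes 0.05 s, during which the arm holds its last target. There are 200 camera calls.

## Working session

There is one attempt and no reset: what is moved stays moved. The work goes in short steps, Python scripts to look and compute and a shell command to move; the robot and the scene stay as the last step left them, time stands still between calls to the robot, and variables do not carry over. Pictures are saved under pics/ and viewed, at most 14 in all, crops included, and the job is handed in when it is done.

```bash
mkdir -p pics
cat > h.py <<'E'
import numpy as np, cv2
from scipy.spatial.transform import Rotation as R
from cell import arm
def ray(cam,pt):
    c=arm.get_calibration(cam);K=np.array(c["intrinsics"],float);D=np.array(c["distortion"],float);T=np.array(c["pose"])
    u=cv2.undistortPoints(np.array([[[pt[1],pt[0]]]],float),K,D)[0,0]
    return T[:3,3],T[:3,:3]@np.array([u[0],-u[1],-1.])
def atz(cam,pt,z):
    o,d=ray(cam,pt);return o+d*(z-o[2])/d[2]
def tri(p1,p2):
    o1,d1=ray("top",p1);o2,d2=ray("side",p2)
    s=np.linalg.lstsq(np.c_[d1,-d2],o2-o1,rcond=None)[0]
    a=o1+s[0]*d1;b=o2+s[1]*d2
    return (a+b)/2,np.linalg.norm(a-b)
def proj(cam,P):
    c=arm.get_calibration(cam);T=np.array(c["pose"]);q=T[:3,:3].T@(np.array(P)-T[:3,3])
    p=cv2.projectPoints(np.array([[q[0],-q[1],-q[2]]]),np.zeros(3),np.zeros(3),np.array(c["intrinsics"],float),np.array(c["distortion"],float))[0][0,0]
    return p[::-1]
def save(cam,name,crop=None,s=1):
    im=arm.get_image(cam)
    if crop: im=im[crop[0]:crop[1],crop[2]:crop[3]]
    cv2.imwrite("pics/"+name,cv2.resize(im[:,:,::-1],None,fx=s,fy=s,interpolation=cv2.INTER_CUBIC))
E
python3 - <<'E'
from h import *
save("top","t0.png",s=1.4);save("side","s0.png",s=1.4)
Z=dict(warmer=0,lid_grip=.028,pad=0,yellow_bottle_mid=.0585,green_bottle_mid=.0585,yellow_coaster=.003,green_coaster=.003,red_dish_mid=.0105,straw_dish_mid=.0105,objective_mid=.027)
np.set_printoptions(precision=4,suppress=True)
for n,z in Z.items():
    for cam in("top","side"):
        for d in arm.place_of(cam,n)[:3]: print(n,cam,np.round(d["point"]),round(d["conf"],2),atz(cam,d["point"],z))
s=arm.observe();print(s["clock"],s["position"],s["ee_rot"],R.from_rotvec(s["ee_rot"]).as_matrix())
E
```

```text
warmer side [352. 351.] 0.97 [ 0.437  -0.3292  0.    ]
lid_grip top [264. 121.] 0.9 [0.4193 0.3301 0.028 ]
lid_grip side [183. 147.] 0.71 [0.4151 0.3372 0.028 ]
pad top [257. 256.] 0.8 [0.4402 0.0451 0.    ]
pad top [179. 288.] 0.58 [ 0.6174 -0.023   0.    ]
pad side [243. 229.] 0.97 [0.4529 0.0428 0.    ]
yellow_bottle_mid side [209. 308.] 0.59 [ 0.6146 -0.0335  0.0585]
green_bottle_mid top [165. 257.] 0.87 [0.6344 0.0457 0.0585]
green_bottle_mid side [189. 289.] 0.92 [0.6349 0.0543 0.0585]
yellow_coaster top [178. 291.] 0.51 [ 0.619  -0.0292  0.003 ]
yellow_coaster side [224. 306.] 0.71 [ 0.625  -0.0171  0.003 ]
yellow_coaster side [352. 352.] 0.55 [ 0.4373 -0.3303  0.003 ]
green_coaster top [173. 254.] 0.48 [0.6295 0.054  0.003 ]
green_coaster side [208. 285.] 0.47 [0.6308 0.0601 0.003 ]
green_coaster side [351. 352.] 0.18 [ 0.4383 -0.3292  0.003 ]
red_dish_mid top [154. 273.] 0.77 [0.6725 0.0121 0.0105]
red_dish_mid top [192. 120.] 0.75 [0.5768 0.35   0.0105]
red_dish_mid top [228. 344.] 0.6 [ 0.5077 -0.1479  0.0105]
red_dish_mid side [168. 194.] 0.83 [0.5605 0.3508 0.0105]
red_dish_mid side [275. 308.] 0.68 [ 0.5049 -0.1505  0.0105]
red_dish_mid side [210. 317.] 0.61 [ 0.6777 -0.0007  0.0105]
straw_dish_mid top [155. 328.] 0.64 [ 0.6727 -0.1112  0.0105]
straw_dish_mid top [139. 227.] 0.38 [0.7048 0.1184 0.0105]
straw_dish_mid side [233. 346.] 0.73 [ 0.6643 -0.1066  0.0105]
objective_mid top [140. 226.] 0.76 [0.6975 0.1181 0.027 ]
objective_mid top [171. 290.] 0.69 [ 0.6287 -0.0249  0.027 ]
1.1 [0.2479 0.5737 0.4048] [-0.6363 -3.0765 -0.0001] [[-0.918   0.3967  0.    ]
 [ 0.3967  0.918   0.0001]
 [ 0.      0.0001 -1.    ]]
```

View pics/t0.png

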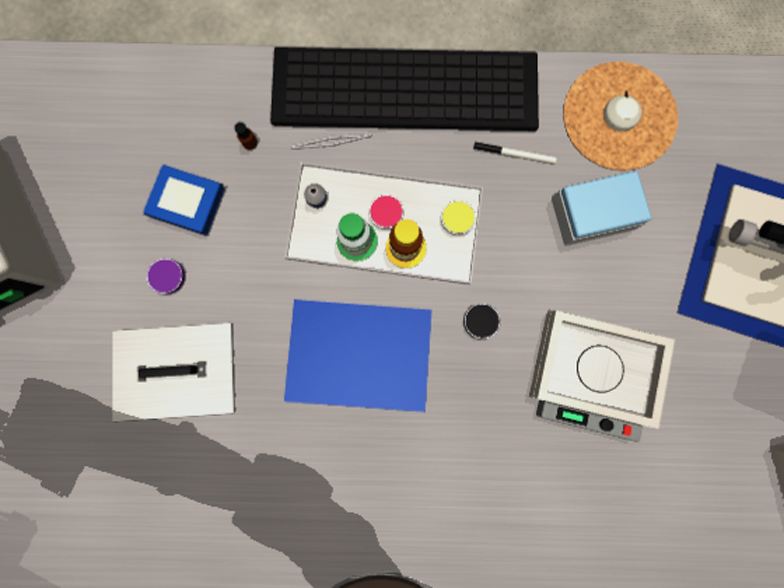

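View pics/s0.png

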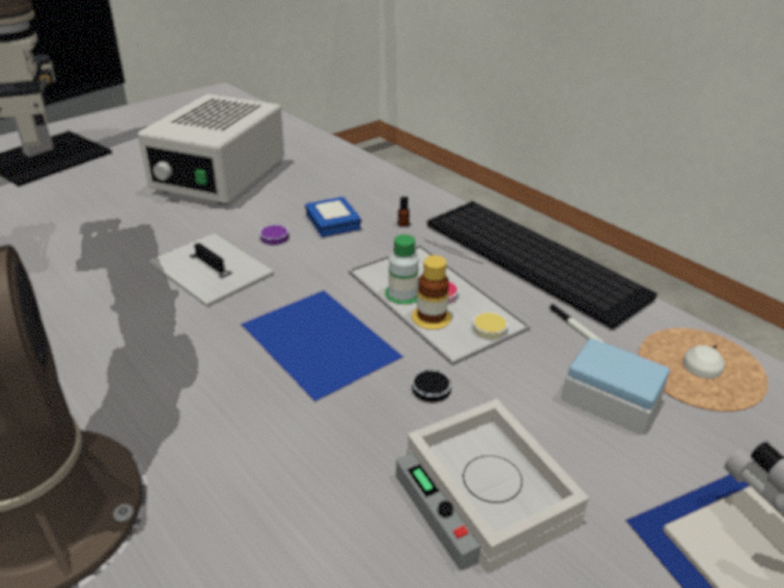

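The red dish at top px (151,276) is the target. Its look-alikes are purple at (197,118) and black at (230,344), and the straw dish is at (155,328). Next I'll take a close crop to check, plus the edge measurements.

Run:
```python
from h import *
np.set_printoptions(precision=4,suppress=True)
save("top","t1.png",(110,205,200,350),5)
im={c:arm.get_image(c) for c in("top","side")}
def blob(cam,h0,h1,box,smin=120):
    hsv=cv2.cvtColor(im[cam],cv2.COLOR_RGB2HSV);m=cv2.inRange(hsv,(h0,smin,60),(h1,255,255))
    k=np.zeros_like(m);k[box[0]:box[1],box[2]:box[3]]=1;m=m*k
    n,l,s,c=cv2.connectedComponentsWithStats(m);i=1+np.argmax(s[1:,4]);return c[i][::-1],s[i]
for nm,a in dict(red=("top",165,179,(130,170,255,300)),straw=("top",24,32,(135,170,310,345))).items():
    p,s=blob(*a);print(nm,p,s,atz(a[0],p,.0155 if 1 else 0))
def quad(pts,z,n):
    w=np.array([atz("top",(r/1.4,c/1.4),z) for c,r in pts]);e1=w[1]-w[0]+w[2]-w[3];e2=w[0]-w[3]+w[1]-w[2]
    print(n,w.mean(0),"size",np.linalg.norm(e2)/2,np.linalg.norm(e1)/2,"yaw(x axis)",np.degrees(np.arctan2(e2[1],e2[0])),"from y",np.degrees(np.arctan2(e1[0],-e1[1])))
quad([(550,311),(674,341),(658,427),(535,399)],.05,"warmer")
quad([(112,331),(232,323),(234,411),(112,420)],.01,"lid")
quad([(294,300),(432,310),(425,411),(285,401)],.002,"pad")
quad([(301,165),(480,188),(471,283),(288,259)],.009,"tray")
print("circ",atz("top",(368.5/1.4,600.5/1.4),.025), "side",atz("side",(478.5/1.4,493/1.4),.025))
print("gcap",atz("top",(226/1.4,351/1.4),.111),"side",atz("side",(242/1.4,404/1.4),.109))
print("ycap",atz("top",(231.5/1.4,406.5/1.4),.111),"side",atz("side",(263/1.4,434.5/1.4),.109))
print("handle ends",atz("top",(374/1.4,139/1.4),.04),atz("top",(369/1.4,206/1.4),.04))
print("dish side",atz("side",(293/1.4,452/1.4),.018))
```

```text
red [150.4293 275.545 ] [265 140  22  22 389] [0.6788 0.0071 0.0155]
straw [154.5273 327.0701] [316 144  23  22 385] [ 0.6717 -0.1087  0.0155]
warmer [ 0.4343 -0.3224  0.05  ] size 0.13098626755148157 0.18547999205570323 yaw(x axis) -11.815083887308447 from y -12.043296189373502
lid [0.4177 0.3322 0.01  ] size 0.1361300817661909 0.18699115911914774 yaw(x axis) 4.89127989505295 from y 5.1275248828359965
pad [0.4481 0.0443 0.002 ] size 0.15830493302701834 0.2195058852198399 yaw(x axis) -2.9156812794146614 from y -2.9098948008720376
tray [0.6597 0.0083 0.009 ] size 0.15714695039014376 0.2944224033818607 yaw(x axis) -5.2009820768363735 from y -6.378018138657613
circ [ 0.4348 -0.3265  0.025 ] side [ 0.4375 -0.3269  0.025 ]
gcap [0.6283 0.0544 0.111 ] side [0.6275 0.0483 0.109 ]
ycap [ 0.6219 -0.0247  0.111 ] side [ 0.6218 -0.0283  0.109 ]
handle ends [0.4125 0.3702 0.04  ] [0.4219 0.2707 0.04  ]
dish side [ 0.6823 -0.015   0.018 ]
```

View pics/t1.png

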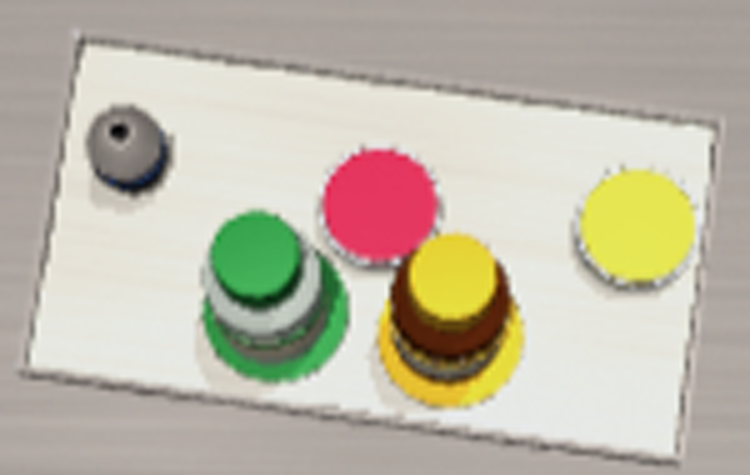

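The crop shows the red dish at crop px (380,207), which is full px (151,276). It sits behind and between the bottles, so it is the right one. I'll square the tool and go to above the green bottle.

```bash
python3 -m inch '0 0 0 -0.14 0.056; 0 0 0 -0.28 0.056; 0 0 0 -0.408 0.056; 0 0 0 -0.408 0.056'
python3 -m inch '-.029 -.04 0 0 .056; -.058 -.08 0 0 .056; -.087 -.12 0 0 .056; -.116 -.16 0 0 .056; -.145 -.2 0 0 .056'
python3 -m inch '-.029 -.04 0 0 .056; -.058 -.08 0 0 .056; -.087 -.12 0 0 .056; -.116 -.16 0 0 .056; -.145 -.2 0 0 .056'
python3 -m inch '-.029 -.04 0 0 .056; -.058 -.08 0 0 .056; -.09 -.122 0 0 .056; -.09 -.122 0 0 .056; -.09 -.122 0 0 .056'
python3 -c "
from h import *
s=arm.observe();print(R.from_rotvec(s['ee_rot']).as_matrix().round(3),s['joints'],s['width'])"
```

```text
clock: 1.65
position: [0.248, 0.5737, 0.4047]
ee_rot: [0.003, -3.141, -0.0]
force: [0.7, 0.3, -0.4]
width: 0.701
gripper_force: 0.0
clock: 2.15
position: [0.3938, 0.372, 0.405]
ee_rot: [0.007, 3.141, 0.001]
force: [1.1, 0.1, 0.7]
width: 0.609
gripper_force: 0.0
clock: 2.65
position: [0.5388, 0.172, 0.4051]
ee_rot: [0.007, 3.141, 0.001]
force: [0.4, 0.9, 0.0]
width: 0.613
gripper_force: 0.0
clock: 3.15
position: [0.6285, 0.05, 0.4044]
ee_rot: [-0.01, -3.141, 0.001]
force: [-1.3, 0.3, 0.9]
width: 0.611
gripper_force: 0.0
[[-1.     0.007 -0.   ]
 [ 0.007  1.    -0.001]
 [ 0.    -0.001 -1.   ]] [-0.26974452  0.44353304  0.15499983  1.56747488 -0.07254324  1.13648254
  1.46526272] 0.6111022095302782
```

```bash
python3 -m inch '0 .001 .04 0 .056; 0 .001 .07 0 .056; 0 .001 .1 0 .056; 0 .001 .1 0 .056'
python3 - <<'E'
from h import *
save("side","s2.png",(120,300,220,420),4)
E
```

```text
clock: 3.55
position: [0.6257, 0.0547, 0.301]
ee_rot: [0.001, -3.134, 0.0]
force: [0.5, -0.5, -0.2]
width: 0.609
gripper_force: 0.0
```

View pics/s2.png

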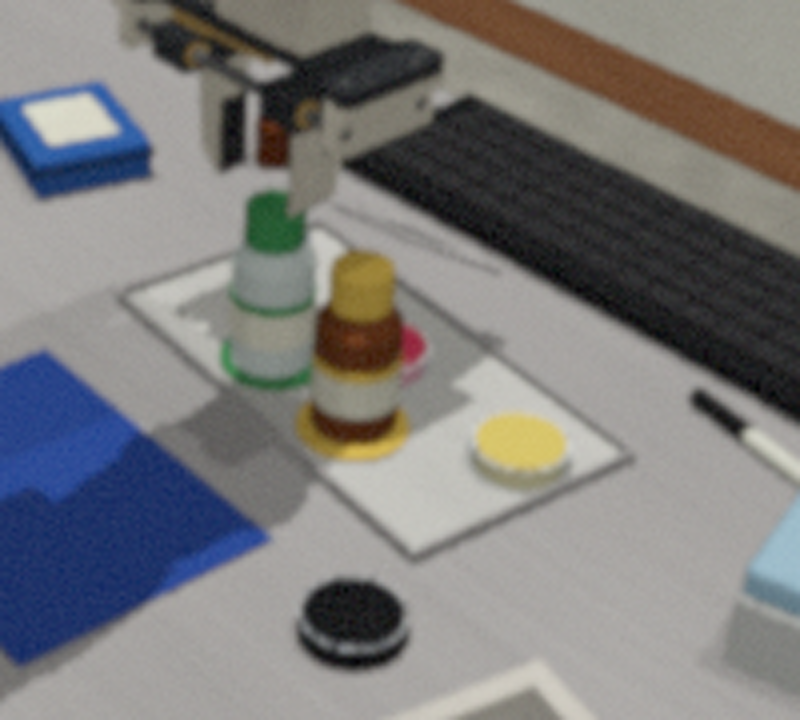

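The crop shows the gripper fingers straddling the green cap (crop px 275,220) with the tips just above it. I'll descend and grip.

```bash
python3 -m inch '0 0 .02 0 .056; 0 0 .037 0 .056; 0 0 .037 0 .056; 0 0 .037 0 .056'
python3 -m inch '0 0 0 0 .03; 0 0 0 0 .03; 0 0 0 0 .03; 0 0 0 0 .03; 0 0 0 0 .03' 25
python3 -c "
from h import *
for i in range(3): s=arm.observe();print(s['position'],s['force'],s['width'],s['gripper_force']);arm.get_image('side')"
```

```text
clock: 4.0
position: [0.6284, 0.0534, 0.2695]
ee_rot: [-0.0, 3.14, 0.001]
force: [0.2, 0.4, 0.9]
width: 0.61
gripper_force: 0.0
clock: 4.5
position: [0.6283, 0.053, 0.2685]
ee_rot: [-0.0, 3.14, 0.001]
force: [-0.5, -0.1, 6.2]
width: 0.389
gripper_force: 25.0
[0.62831313 0.05298141 0.26848693] [-0.53112122 -0.06381374  6.22124103] 0.3893422157814477 24.999704360961914
[0.62832483 0.05298865 0.26849439] [-0.45538877  1.12777183  5.37165292] 0.3864782327227392 24.9995756149292
[0.62831448 0.05297421 0.26849689] [-8.70704651e-01 -1.08401470e-03  5.72233293e+00] 0.37984226579006447 24.999656975269318
```

```bash
python3 -m inch '0 0 -.03 0 .03; 0 0 -.06 0 .03; .03 .01 -.06 0 .03; .065 .02 -.06 0 .03; .1 .03 -.06 0 .03' 25
python3 -m inch '.03 .005 0 0 .03; .06 .009 0 0 .03; .08 .012 0 0 .03; .08 .012 .02 0 .03; .08 .012 .045 0 .03'
python3 -m inch '0 0 .01 0 .03; 0 0 .018 0 .03; 0 0 .018 0 .03'
```

```text
clock: 5.15
position: [0.5266, 0.0828, 0.3274]
ee_rot: [-0.001, -3.141, 0.0]
force: [-0.6, 0.3, -1.8]
width: 0.386
gripper_force: 25.0
clock: 5.65
position: [0.4477, 0.095, 0.2832]
ee_rot: [-0.001, 3.139, 0.002]
force: [0.0, 0.1, -2.6]
width: 0.385
gripper_force: 25.0
clock: 5.95
position: [0.4482, 0.0949, 0.2644]
ee_rot: [0.0, -3.141, 0.0]
force: [-0.0, 0.2, -2.0]
width: 0.382
gripper_force: 25.0
```

```bash
python3 -m inch '0 0 .0015 0 .03; 0 0 .0015 0 .03; 0 0 .0015 0 .03'
python3 -m inch '0 0 .001 0 .03; 0 0 .001 0 .03; 0 0 .001 0 .03'
```

```text
clock: 6.25
position: [0.4482, 0.0947, 0.2636]
ee_rot: [0.0, 3.141, 0.0]
force: [-0.1, 0.4, 1.8]
width: 0.384
gripper_force: 25.0
clock: 6.55
position: [0.4484, 0.0949, 0.2635]
ee_rot: [-0.0, 3.14, 0.001]
force: [-3.3, 0.1, 15.5]
width: 0.386
gripper_force: 25.0
```

```bash
python3 -m inch '0 0 -.001 0 .056; 0 0 -.001 0 .056; 0 0 -.001 0 .056; 0 0 -.03 0 .056; 0 0 -.06 0 .056'
python3 -m inch '-.035 -.024 0 0 .056; -.07 -.048 0 0 .056; -.105 -.072 0 0 .056; -.14 -.096 0 0 .056; -.174 -.121 0 0 .056'
python3 -m inch '0 0 0 0 .056; 0 0 .03 0 .056; 0 0 .056 0 .056; 0 0 .056 0 .056'
python3 -m inch '0 0 0 0 .03; 0 0 0 0 .03; 0 0 0 0 .03; 0 0 0 0 .03; 0 0 0 0 .03' 25
```

```text
clock: 7.05
position: [0.4475, 0.0946, 0.3222]
ee_rot: [0.0, -3.139, 0.002]
force: [2.0, -0.3, 0.4]
width: 0.61
gripper_force: 0.0
clock: 7.55
position: [0.6232, -0.0271, 0.3219]
ee_rot: [0.001, -3.141, -0.0]
force: [1.2, 0.0, 0.9]
width: 0.611
gripper_force: 0.0
clock: 7.95
position: [0.6202, -0.0258, 0.2626]
ee_rot: [0.001, -3.135, 0.0]
force: [0.0, 0.5, 0.0]
width: 0.608
gripper_force: 0.0
clock: 8.45
position: [0.6225, -0.026, 0.2676]
ee_rot: [-0.001, 3.139, 0.001]
force: [0.7, 1.7, 7.1]
width: 0.386
gripper_force: 25.0
```

Run:
```python
from h import *
save("side","s3.png",(100,310,150,430),2.8)
```

```text
(no output)
```

View pics/s3.png

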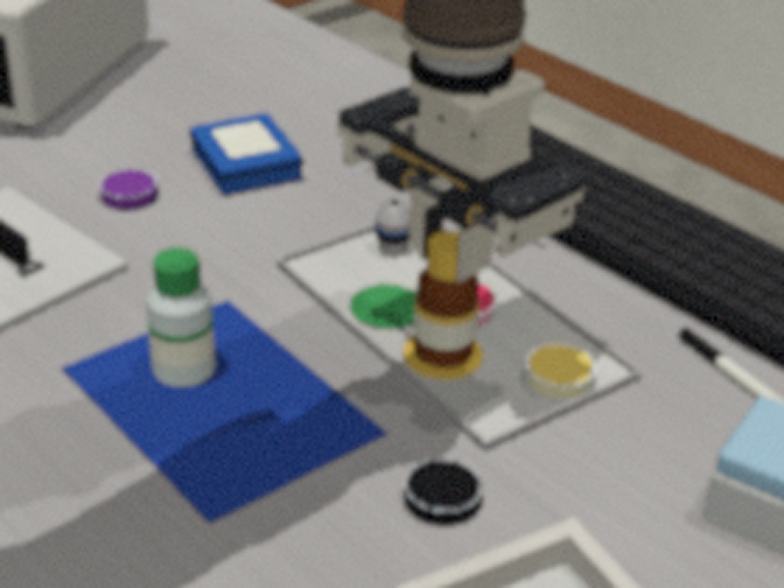

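The green bottle stands upright on the pad (crop px 183,320), and the yellow one is gripped (445,300). I'll carry yellow to the pad.

```bash
python3 -m inch '0 0 -.03 0 .03; 0 0 -.06 0 .03; .03 -.002 -.06 0 .03; .065 -.005 -.06 0 .03; .1 -.007 -.06 0 .03' 25
python3 -m inch '.03 0.012 0 0 .03; .06 .016 0 0 .03; .0775 .021 0 0 .03; .0775 .021 .02 0 .03; .0775 .021 .045 0 .03'
python3 -m inch '0 0 .01 0 .03; 0 0 .018 0 .03; 0 0 .019 0 .03; 0 0 .019 0 .03; 0 0 .0195 0 .03'
```

```text
clock: 9.0
position: [0.5206, -0.0335, 0.3264]
ee_rot: [0.0, 3.141, -0.0]
force: [-0.1, -0.6, -2.2]
width: 0.385
gripper_force: 25.0
clock: 9.5
position: [0.4444, -0.0121, 0.282]
ee_rot: [-0.001, 3.138, 0.001]
force: [0.6, 0.5, -1.6]
width: 0.384
gripper_force: 25.0
clock: 10.0
position: [0.445, -0.0122, 0.2624]
ee_rot: [0.0, 3.14, 0.0]
force: [-1.2, 0.9, 13.0]
width: 0.385
gripper_force: 25.0
```

```bash
python3 -m inch '0 0 -.001 0 .056; 0 0 -.001 0 .056; 0 0 -.001 0 .056; 0 0 -.03 0 .056; 0 0 -.06 0 .056'
python3 -m inch '-.046 .0036 0 0 .08; -.092 .0072 0 0 .08; -.138 .0108 0 0 .08; -.184 .0144 0 0 .08; -.232 .0187 0 0 .08'
python3 -m inch '0 0 .03 0 .08; 0 0 .065 0 .08; 0 0 .1 0 .08; 0 0 .1 0 .08; 0 0 .1 0 .08'
python3 - <<'E'
from h import *
print(arm.observe()['position'])
save("top","t4.png",(110,290,200,350),3);save("side","s4.png",(150,300,150,400),3)
E
```

```text
clock: 10.5
position: [0.444, -0.0123, 0.3218]
ee_rot: [-0.0, -3.139, 0.001]
force: [0.8, 0.3, 0.8]
width: 0.611
gripper_force: 0.0
clock: 11.0
position: [0.678, 0.0065, 0.3216]
ee_rot: [0.0, -3.141, 0.0]
force: [0.5, 0.0, 1.3]
width: 0.868
gripper_force: 0.0
clock: 11.5
position: [0.6764, 0.0064, 0.2218]
ee_rot: [-0.0, -3.14, 0.0]
force: [0.4, 0.2, 1.0]
width: 0.873
gripper_force: 0.0
[0.67644493 0.00641435 0.22183815]
```

View pics/s4.png

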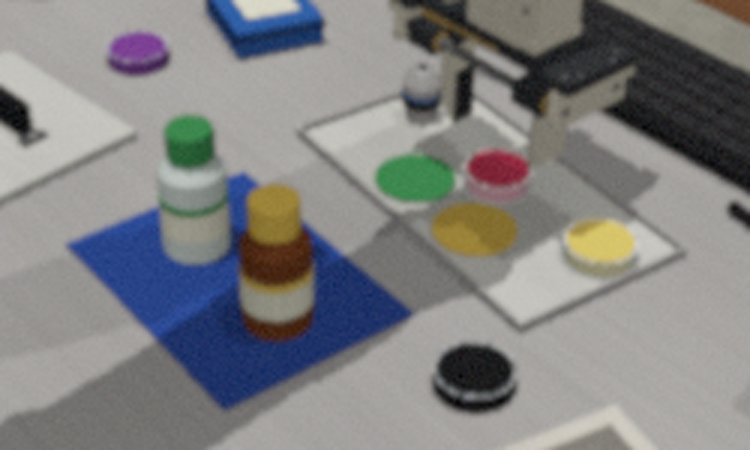

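Both bottles stand on the pad, at crop px (195,190) and (277,260). The fingers straddle the red dish (498,172). I'll check the centring numerically, and the coasters too.

Run:
```python
from h import *
np.set_printoptions(precision=4,suppress=True)
im=arm.get_image("side");hsv=cv2.cvtColor(im,cv2.COLOR_RGB2HSV)
print("dish side",atz("side",(150+168/3,150+498/3),.018),"gc",atz("side",(150+178/3,150+415/3),.006),"yc",atz("side",(150+230/3,150+474/3),.006))
print("gc top",atz("top",(110+310/5,200+275/5),.006),"yc top",atz("top",(110+335/5,200+452/5),.006))
for n in("red_dish_mid","green_coaster","yellow_coaster"):
  for d in arm.place_of("side",n)[:3]: print(n,np.round(d["point"]),round(d["conf"],2),atz("side",d["point"],.0105 if n[0]=="r" else .004))
```

```text
dish side [0.6794 0.005  0.018 ] gc [0.6313 0.0491 0.006 ] yc [ 0.6201 -0.0303  0.006 ]
gc top [0.6305 0.0525 0.006 ] yc top [ 0.6206 -0.0275  0.006 ]
red_dish_mid [207. 313.] 0.89 [0.6775 0.0129 0.0105]
red_dish_mid [168. 194.] 0.65 [0.561  0.3496 0.0105]
red_dish_mid [272. 306.] 0.62 [ 0.5082 -0.1406  0.0105]
green_coaster [208. 285.] 0.88 [0.6309 0.0609 0.004 ]
yellow_coaster [227. 308.] 0.84 [ 0.6218 -0.028   0.004 ]
yellow_coaster [234. 349.] 0.69 [ 0.6733 -0.1066  0.004 ]
yellow_coaster [184. 147.] 0.29 [0.4286 0.3689 0.004 ]
```

```bash
python3 -m inch '0 0 .02 0 .08; 0 0 .036 0 .08; 0 0 .037 0 .08; 0 0 .037 0 .08'
python3 -m inch '0 0 0 0 .05; 0 0 0 0 .05; 0 0 0 0 .05; 0 0 0 0 .05; 0 0 0 0 .05' 15
python3 -m inch '0 0 -.02 0 .05; 0 0 -.05 0 .05; 0 0 -.09 0 .05; 0 0 -.13 0 .05; 0 0 -.16 0 .05' 15
```

```text
clock: 12.2
position: [0.6764, 0.0064, 0.1845]
ee_rot: [0.0, -3.141, 0.0]
force: [-0.9, 0.5, -0.3]
width: 0.871
gripper_force: 0.0
clock: 12.7
position: [0.6766, 0.0065, 0.1851]
ee_rot: [-0.0, 3.141, 0.0]
force: [0.0, 0.4, 2.9]
width: 0.601
gripper_force: 15.0
clock: 13.2
position: [0.6766, 0.0064, 0.3475]
ee_rot: [-0.0, 3.139, 0.0]
force: [1.3, 0.5, -1.1]
width: 0.604
gripper_force: 15.0
```

```bash
python3 -m inch '.0268 -.0368 0 0 .05; .0537 -.0736 0 0 .05; .0805 -.1103 0 0 .05; .1073 -.1471 0 0 .05; .1342 -.184 0 0 .05'
python3 -m inch '.0268 -.0368 0 .05 .05; .0537 -.0736 0 .1 .05; .0805 -.1103 0 .15 .05; .107 -.147 0 .209 .05; .107 -.147 0 .209 .05'
python3 -m inch '0 0 .03 0 .05; 0 0 .06 0 .05; 0 0 .08 0 .05; 0 0 .08 0 .05'
python3 - <<'E'
from h import *
print(arm.observe()['position'])
save("side","s5.png",(210,420,230,450),3)
save("top","t5.png",(180,330,350,510),3)
E
```

```text
clock: 13.7
position: [0.5409, -0.1788, 0.3448]
ee_rot: [-0.0, 3.141, -0.0]
force: [0.3, -1.4, 0.9]
width: 0.602
gripper_force: 15.0
clock: 14.2
position: [0.4305, -0.3301, 0.3452]
ee_rot: [-0.346, -3.121, 0.005]
force: [0.6, -0.4, 0.1]
width: 0.6
gripper_force: 15.0
clock: 14.6
position: [0.4345, -0.3236, 0.2624]
ee_rot: [-0.327, -3.12, -0.003]
force: [-0.6, 0.3, -0.1]
width: 0.6
gripper_force: 15.0
[ 0.43448093 -0.32364774  0.26236308]
```

View pics/s5.png

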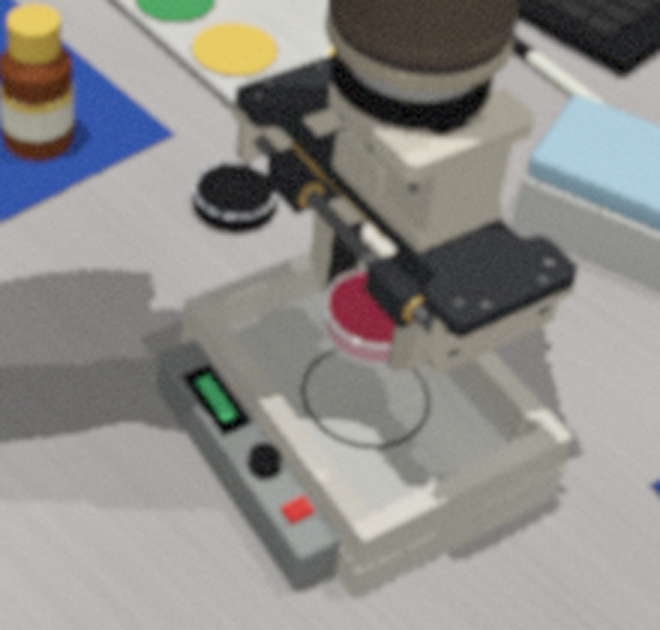

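The dish (crop px 365,312) hangs level over the marked circle (365,397). I'll lower it.

```bash
python3 -m inch '0 0 .025 0 .05; 0 0 .045 0 .05; 0 0 .052 0 .05; 0 0 .052 0 .05'
python3 -m inch '0 0 .002 0 .05; 0 0 .003 0 .05; 0 0 .003 0 .05'
```

```text
clock: 15.1
position: [0.4355, -0.3246, 0.2131]
ee_rot: [-0.327, -3.124, -0.0]
force: [-0.6, -0.7, 0.3]
width: 0.604
gripper_force: 15.0
clock: 15.4
position: [0.4355, -0.3247, 0.2104]
ee_rot: [0.327, 3.123, -0.001]
force: [0.2, 0.1, -0.9]
width: 0.601
gripper_force: 15.0
```

```bash
python3 -m inch '0 0 .002 0 .05; 0 0 .003 0 .05; 0 0 .003 0 .05'
python3 -m inch '0 0 .0005 0 .05; 0 0 .0005 0 .05; 0 0 .0005 0 .05'
```

```text
clock: 15.7
position: [0.4354, -0.3246, 0.207]
ee_rot: [0.328, 3.124, 0.0]
force: [-0.8, 0.5, 3.9]
width: 0.605
gripper_force: 15.0
clock: 16.0
position: [0.4353, -0.3246, 0.207]
ee_rot: [0.328, 3.124, 0.0]
force: [-1.9, 3.0, 11.2]
width: 0.603
gripper_force: 15.0
```

```bash
python3 -m inch '0 0 -.001 0 .07; 0 0 -.001 0 .07; 0 0 -.001 0 .07; 0 0 -.03 0 .07; 0 0 -.07 0 .07'
python3 -m inch '0 0 -.04 0 .07; 0 0 -.08 0 .07; 0 0 -.12 0 .07; 0 0 -.12 -.1 .07; 0 0 -.12 -.209 .07'
python3 -m inch '0 .045 0 0 .06; 0 .09 0 0 .06; 0 .14 0 0 .06; 0 .185 0 0 .06; 0 .23 0 0 .06'
python3 - <<'E'
from h import *
s=arm.observe();print(s['position'],s['joints'])
save("top","t6.png",(210,320,370,490),6)
E
```

```text
clock: 16.5
position: [0.4346, -0.324, 0.2752]
ee_rot: [-0.327, -3.12, -0.003]
force: [0.4, -0.5, 0.5]
width: 0.768
gripper_force: 0.0
clock: 17.0
position: [0.4355, -0.3246, 0.3976]
ee_rot: [-0.007, 3.139, -0.002]
force: [-0.5, 0.0, -1.5]
width: 0.76
gripper_force: 0.0
clock: 17.5
position: [0.4348, -0.0927, 0.3962]
ee_rot: [-0.0, 3.141, 0.0]
force: [0.7, 0.7, 0.4]
width: 0.654
gripper_force: 0.0
[ 0.43481501 -0.09273027  0.39622511] [-0.02735654  0.14578028  0.13311882  2.00945277 -0.02314303  0.98752549
  1.68803239]
```

View pics/t6.png

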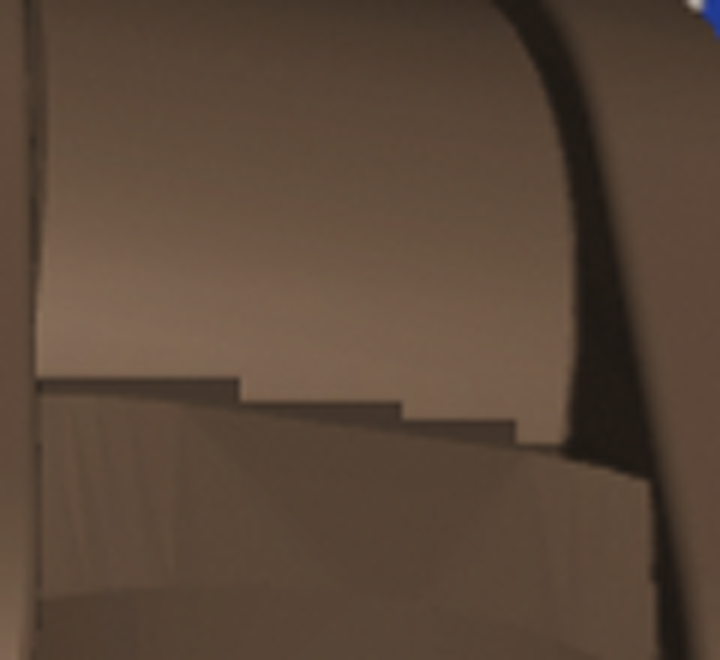

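The arm hides the warmer in that view, so I'll check the dish later. Going on to the lid.

```bash
python3 -m inch '.005 .045 0 0 .05; .01 .09 0 0 .05; .015 .135 0 0 .05; .02 .18 0 0 .05; .02 .225 0 0 .05'
python3 -m inch '0 .045 0 .14 .05; 0 .09 0 .28 .05; 0 .135 0 .42 .05; 0 .18 0 .56 .05; 0 .225 0 .7 .05'
python3 -m inch '0 0 0 .14 .05; 0 0 0 .28 .05; 0 0 0 .42 .05; 0 0 0 .56 .05; 0 0 0 .7 .05'
python3 -m inch '0 0 0 .084 .05; 0 0 0 .084 .05; 0 0 0 .084 .05'
python3 - <<'E'
from h import *
s=arm.observe();print(s['position'],s['joints'],R.from_rotvec(s['ee_rot']).as_matrix().round(3))
a=arm.get_image("top")[210:320,370:490];b=arm.get_image("side")[130:240,80:200]
cv2.imwrite("pics/b7.png",cv2.resize(np.hstack([a,b])[:,:,::-1],None,fx=3.3,fy=3.3,interpolation=cv2.INTER_CUBIC))
for d in arm.place_of("side","red_dish_mid"): print(d["point"],d["conf"],atz("side",d["point"],.0325))
for d in arm.place_of("top","red_dish_mid"): print(d["point"],d["conf"],atz("top",d["point"],.0325))
E
```

```text
clock: 18.05
position: [0.4144, 0.1319, 0.3963]
ee_rot: [0.0, 3.142, 0.0]
force: [1.3, -0.2, 0.1]
width: 0.542
gripper_force: 0.0
clock: 18.55
position: [0.4152, 0.3571, 0.396]
ee_rot: [1.081, 2.95, -0.0]
force: [1.1, 0.3, 0.4]
width: 0.545
gripper_force: 0.0
clock: 19.05
position: [0.4154, 0.3553, 0.3959]
ee_rot: [2.027, 2.4, -0.001]
force: [0.1, -0.4, -0.6]
width: 0.541
gripper_force: 0.0
clock: 19.35
position: [0.4153, 0.3554, 0.3961]
ee_rot: [2.116, 2.322, -0.0]
force: [0.1, -0.6, 0.4]
width: 0.545
gripper_force: 0.0
[0.41527664 0.3553639  0.39606322] [-0.86153096  0.31447155  0.07266495  1.78195976 -0.02578316  1.04638506
 -0.68656229] [[-0.093  0.996 -0.   ]
 [ 0.996  0.093 -0.   ]
 [-0.    -0.    -1.   ]]
[339.3, 352.2] 0.86 [ 0.43620982 -0.32710397  0.0325    ]
[276.1, 308.5] 0.75 [ 0.48689871 -0.16875062  0.0325    ]
[166.1, 192.9] 0.59 [0.54456446 0.32651119 0.0325    ]
[194.8, 116.3] 0.92 [0.56777267 0.3495382  0.0325    ]
[263.7, 425.7] 0.62 [ 0.43368048 -0.31685748  0.0325    ]
[227.9, 342.3] 0.57 [ 0.50600848 -0.1402328   0.0325    ]
```

View pics/b7.png

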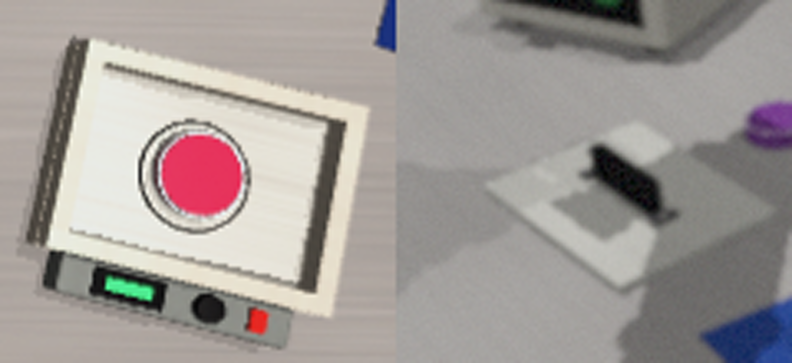

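The left half shows the dish centred in the dark circle (crop px 200,175). The right half shows the lid with its solid bar handle, from (597,150) to (660,200), with small feet. I'll check the handle's position from this view.

Run:
```python
from h import *
np.set_printoptions(precision=4,suppress=True)
f=lambda x,y,z:atz("side",(130+y/3.3,80+(x-396)/3.3),z)
a,b=f(595,150,.04),f(660,188,.04);print("handle",a,b,(a+b)/2)
w=np.array([f(*p,.01) for p in((487,187),(640,122),(775,212),(622,290))]);print(w,w.mean(0))
```

```text
handle [0.4115 0.3596 0.04  ] [0.4226 0.2809 0.04  ] [0.4171 0.3203 0.04  ]
[[0.342  0.4107 0.01  ]
 [0.4809 0.4234 0.01  ]
 [0.4928 0.2405 0.01  ]
 [0.3567 0.2251 0.01  ]] [0.4181 0.3249 0.01  ]
```

```bash
python3 -m inch '-.003 0 .04 0 .05; -.003 0 .08 0 .05; -.003 0 .12 0 .05; -.003 0 .16 0 .05; -.003 0 .18 0 .05'
python3 -m inch '0 0 .012 0 .05; 0 0 .0235 0 .05; 0 0 .0235 0 .05; 0 0 .0235 0 .05'
python3 -m inch '0 0 0 0 .01; 0 0 0 0 .01; 0 0 0 0 .01; 0 0 0 0 .01; 0 0 0 0 .01' 20
```

```text
clock: 20.05
position: [0.4147, 0.3516, 0.2132]
ee_rot: [-2.118, -2.32, 0.006]
force: [0.4, -0.4, 0.8]
width: 0.549
gripper_force: 0.0
clock: 20.45
position: [0.4158, 0.3528, 0.1935]
ee_rot: [2.119, 2.319, 0.002]
force: [1.8, 0.3, -0.1]
width: 0.545
gripper_force: 0.0
clock: 20.95
position: [0.4156, 0.3525, 0.1929]
ee_rot: [2.119, 2.319, 0.001]
force: [2.8, 0.9, -1.7]
width: 0.157
gripper_force: 1.6
```

```bash
python3 -m inch '0 0 0 0 .03; 0 0 .0025 0 .03; 0 0 .0025 0 .03; 0 0 .0025 0 .01; 0 0 .0025 0 .01' 20
python3 -m inch '0 0 0 0 .01; 0 0 0 0 .01; 0 0 0 0 .01; 0 0 0 0 .01; 0 0 0 0 .01' 20
python3 -m inch '0 0 -.01 0 .01; 0 0 -.02 0 .01; 0 0 -.03 0 .01; 0 0 -.05 0 .01; 0 0 -.05 0 .01' 20
python3 - <<'E'
from h import *
s=arm.observe();print(s['position'],s['ft_torque'],s['force'])
save("side","s8.png",(110,260,60,220),4)
E
```

```text
clock: 21.45
position: [0.4154, 0.3525, 0.1902]
ee_rot: [-2.119, -2.319, 0.0]
force: [-1.2, 0.6, 0.5]
width: 0.201
gripper_force: 0.0
clock: 21.95
position: [0.4156, 0.3525, 0.1902]
ee_rot: [2.119, 2.319, 0.0]
force: [1.1, -0.1, -2.3]
width: 0.155
gripper_force: 20.0
clock: 22.45
position: [0.4162, 0.3531, 0.2429]
ee_rot: [2.119, 2.319, 0.007]
force: [0.7, -0.5, -6.3]
width: 0.152
gripper_force: 20.0
[0.41618195 0.35313105 0.24292634] [ 0.13409171 -0.09066288  0.0855469 ] [ 0.74002558 -0.47697305 -6.3130321 ]
```

View pics/s8.png

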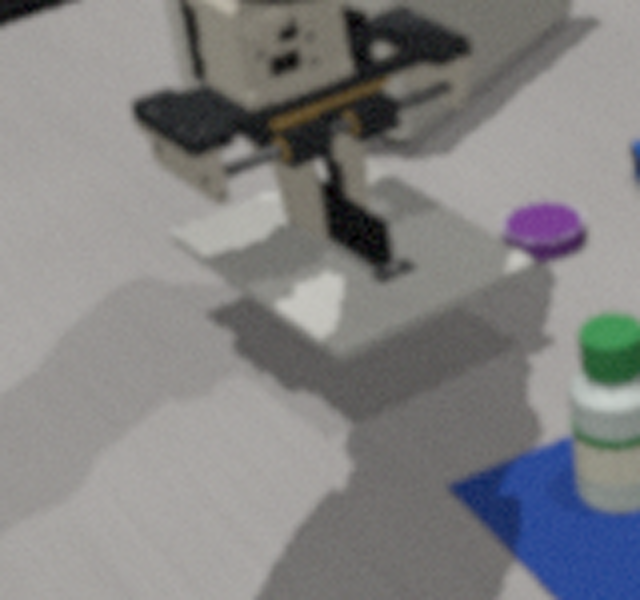

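The lid is lifted and looks about level (crop corners 175,235 / 340,355). I'll ease the grip so it droops about the pads, limited by the fingertips.

```bash
cat > tilt.py <<'E'
from h import *
s=arm.observe();im=arm.get_image("side")
p=s['position'];Rm=R.from_rotvec(s['ee_rot']).as_matrix();print(p,s['force'],s['ft_torque'],s['width'])
ly=Rm[:,0]*[1,1,0];lx=Rm[:,1]*[1,1,0];g=np.array(p)-[0,0,.159]
import sys
off=float(sys.argv[1]) # grip offset along +y ; grip height above underside
h=.031
for t in(0,5,10,15,20):
    c,q=np.cos(np.radians(t)),np.sin(np.radians(t))
    o=[]
    for sx in(-1,1):
        for (yy,zz) in((-93-off*1e3,-h*1e3),(93-off*1e3,-h*1e3)):
            P=g+lx*sx*.07+ly*(yy*c-zz*q)*1e-3*1+np.array([0,0,(yy*q+zz*c)*1e-3]);o.append(proj("side",P).round(1))
    print(t,*o)
E
python3 tilt.py .024
python3 -m inch '0 0 0 0 .01; 0 0 0 0 .01; 0 0 0 0 .01' 14
python3 -m inch '0 0 0 0 .01; 0 0 0 0 .01; 0 0 0 0 .01' 11
python3 -m inch '0 0 0 0 .01; 0 0 0 0 .01; 0 0 0 0 .01' 9
python3 - <<'E'
from h import *
print(arm.observe()["ft_torque"])
save("side","s9.png",(110,260,60,220),4)
E
```

```text
[0.41587277 0.35288889 0.24167821] [-0.45114993 -0.24427284 -7.06146208] [0.08352497 0.06770029 0.05323035] 0.14943650558163252
0 [202.  144.9] [172. 103.] [179.1 194.1] [152.9 150.6]
5 [205.1 144.8] [169.5 102. ] [182.1 193.7] [150.5 149.7]
10 [207.9 144.4] [167.  101.1] [184.8 193. ] [148.1 149. ]
15 [210.4 143.8] [164.6 100.4] [187.3 192.1] [145.8 148.4]
20 [212.5 143. ] [162.2  99.7] [189.5 191. ] [143.5 147.9]
clock: 22.85
position: [0.4153, 0.3523, 0.2396]
ee_rot: [-2.119, -2.319, 0.002]
force: [-0.2, 0.2, -6.0]
width: 0.153
gripper_force: 14.0
clock: 23.15
position: [0.4155, 0.3525, 0.2401]
ee_rot: [2.119, 2.319, -0.0]
force: [-1.0, -0.1, -6.6]
width: 0.152
gripper_force: 11.0
clock: 23.45
position: [0.4155, 0.3525, 0.2402]
ee_rot: [2.119, 2.319, 0.0]
force: [-0.7, 0.5, -7.1]
width: 0.152
gripper_force: 9.0
[ 0.0644275   0.05467361 -0.00795841]
```

View pics/s9.png

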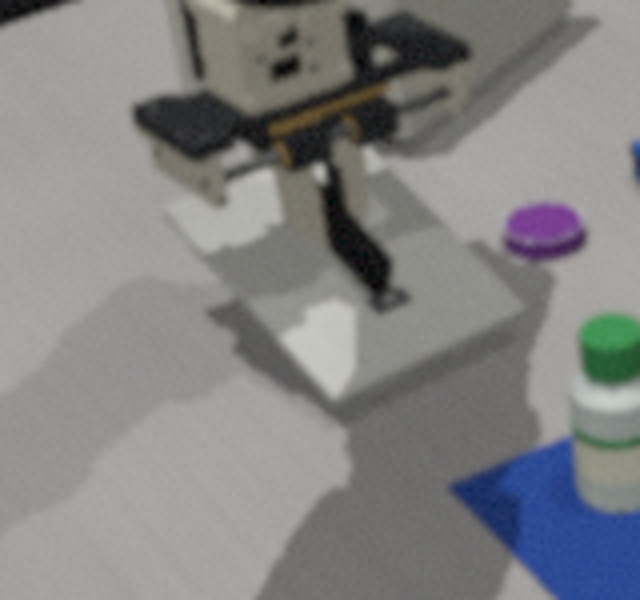

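The lid now droops about 15° toward −y (near corner at crop px 335,405). I'll firm up the grip, lift it high over the bottles and carry it to the warmer.

```bash
python3 -m inch '0 0 -.02 0 .01; 0 0 -.06 0 .01; 0 0 -.105 0 .01; 0 0 -.15 0 .01; 0 0 -.18 0 .01' 20
python3 -m inch '-.015 -.0009 0 0 .01; -.045 -.0027 0 0 .01; -.085 -.0051 0 0 .01; -.125 -.0075 0 0 .01; -.165 -.0099 0 0 .01'
python3 -m inch '-.04 -.0024 0 0 .01; -.08 -.0048 0 0 .01; -.12 -.0072 0 0 .01; -.16 -.0096 0 0 .01; -.2 -.012 0 0 .01'
python3 -m inch '-.04 -.0024 0 0 .01; -.08 -.0048 0 0 .01; -.12 -.0072 0 0 .01; -.16 -.0096 0 0 .01; -.2 -.012 0 0 .01'
python3 -m inch '-.04 -.0024 0 .1 .01; -.075 -.0045 0 .2 .01; -.095 -.0057 0 .301 .01; -.1014 -.0059 0 .301 .01; -.1014 -.0059 0 .301 .01'
python3 - <<'E'
from h import *
s=arm.observe();print(s['position'],R.from_rotvec(s['ee_rot']).as_matrix().round(3))
E
```

```text
clock: 24.0
position: [0.4156, 0.3524, 0.4236]
ee_rot: [2.119, 2.319, 0.005]
force: [0.4, 0.8, -6.4]
width: 0.15
gripper_force: 20.0
clock: 24.5
position: [0.4197, 0.1847, 0.4187]
ee_rot: [-2.119, -2.319, 0.004]
force: [2.0, -0.3, -6.4]
width: 0.15
gripper_force: 20.0
clock: 25.0
position: [0.4252, -0.0153, 0.419]
ee_rot: [-2.119, -2.318, 0.002]
force: [0.7, 0.2, -6.0]
width: 0.148
gripper_force: 20.0
clock: 25.5
position: [0.4312, -0.215, 0.419]
ee_rot: [-2.118, -2.318, 0.001]
force: [1.1, 0.5, -4.9]
width: 0.153
gripper_force: 20.0
clock: 26.0
position: [0.4349, -0.3153, 0.419]
ee_rot: [-2.441, -1.974, 0.002]
force: [-0.3, -0.1, -7.2]
width: 0.152
gripper_force: 20.0
[ 0.43493292 -0.31529399  0.41900181] [[ 0.209  0.978 -0.002]
 [ 0.978 -0.209  0.001]
 [ 0.    -0.002 -1.   ]]
```

```bash
python3 -m inch '0 .003 .02 0 .01; 0 .003 .05 0 .01; 0 .003 .09 0 .01; 0 .003 .115 0 .01; 0 .003 .119 0 .01'
python3 - <<'E'
from h import *
print(arm.observe()['position'])
save("side","s10.png",(220,420,220,460),3)
E
python3 tilt.py .024
```

```text
clock: 26.5
position: [0.4379, -0.3128, 0.298]
ee_rot: [-2.434, -1.975, 0.003]
force: [-0.2, 0.5, -6.8]
width: 0.154
gripper_force: 20.0
[ 0.43785582 -0.31281183  0.29802324]
[ 0.43832757 -0.31357633  0.29933764] [-0.13570263  0.17117349 -7.58252475] [0.02731882 0.06737786 0.03269554] 0.14776242776980947
0 [374.1 360.6] [289.5 292.2] [335.5 435.9] [262.7 361. ]
5 [376.9 358.4] [285.9 291.5] [338.5 433.1] [259.2 360.6]
10 [379.  355.9] [282.4 291.1] [341. 430.] [255.8 360.4]
15 [380.5 353.2] [278.9 290.8] [342.8 426.6] [252.6 360.3]
20 [381.3 350.2] [275.7 290.7] [344.  422.9] [249.4 360.5]
```

View pics/s10.png

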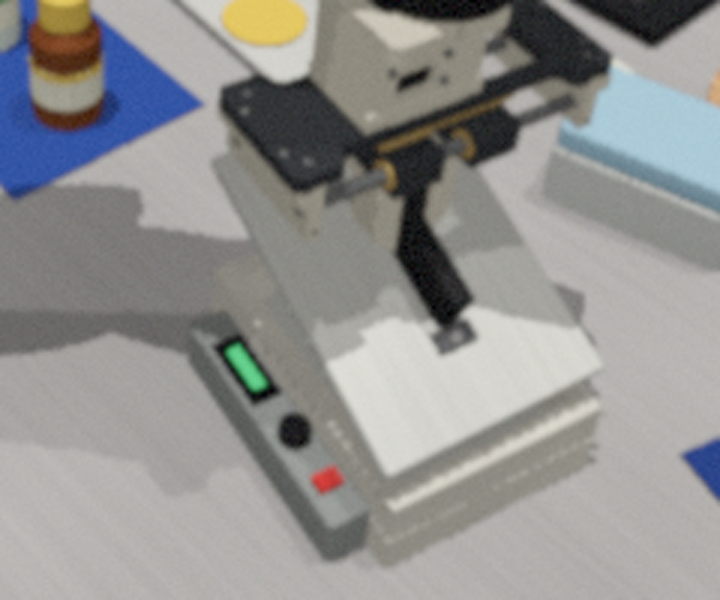

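The lid hangs tilted, with its low edge (crop px 393,475 to 600,372) about 20 mm over the −y rim. I'll lower it to feel the rim.

```bash
python3 -m inch '0 0 .008 0 .01; 0 0 .014 0 .01; 0 0 .017 0 .01; 0 0 .017 0 .01'
python3 -m inch '0 0 .002 0 .01; 0 0 .003 0 .01; 0 0 .003 0 .01'
python3 -m inch '0 0 .002 0 .01; 0 0 .003 0 .01; 0 0 .003 0 .01'
python3 -m inch '0 0 .002 0 .01; 0 0 .003 0 .01; 0 0 .003 0 .01'
```

```text
clock: 27.0
position: [0.4388, -0.3153, 0.2841]
ee_rot: [-2.443, -1.975, -0.0]
force: [0.1, 0.5, -6.4]
width: 0.152
gripper_force: 20.0
clock: 27.3
position: [0.439, -0.3153, 0.2815]
ee_rot: [2.442, 1.976, 0.001]
force: [-0.5, 1.9, -3.4]
width: 0.153
gripper_force: 20.0
clock: 27.6
position: [0.4391, -0.3152, 0.2783]
ee_rot: [2.442, 1.976, 0.001]
force: [1.3, 2.5, -0.6]
width: 0.157
gripper_force: 20.0
clock: 27.9
position: [0.4389, -0.3154, 0.275]
ee_rot: [2.443, 1.976, -0.0]
force: [0.2, 2.0, -2.4]
width: 0.152
gripper_force: 20.0
```

```bash
python3 -m inch '0.001 0 .004 0 .01; .002 0 .0076 0 .01; .004 0 .011 0 .01; .006 0 .0152 0 .01; .006 0 .0152 0 .01'
python3 -m inch '.001 0 .003 0 .01; .002 0 .006 0 .01; .003 0 .008 0 .01; .003 0 .008 0 .01'
python3 - <<'E'
from h import *
print(arm.observe()['position'])
save("side","s11.png",(220,420,220,460),3)
E
python3 tilt.py .024
```

```text
clock: 28.4
position: [0.4399, -0.3095, 0.2593]
ee_rot: [-2.443, -1.975, 0.001]
force: [-0.8, -0.3, -4.9]
width: 0.147
gripper_force: 20.0
clock: 28.8
position: [0.4406, -0.3066, 0.2517]
ee_rot: [-2.443, -1.975, 0.0]
force: [1.4, -0.8, -4.6]
width: 0.152
gripper_force: 20.0
[ 0.44061667 -0.30660159  0.25172593]
[ 0.4406164  -0.30665293  0.2518666 ] [ 0.51601849 -1.2798415  -5.04955467] [-0.38296865 -0.02234732 -0.03036538] 0.15210467146399556
0 [390.4 353.9] [306.7 289.6] [352.5 426.7] [279.8 356.2]
5 [392.8 351.9] [303.2 289. ] [355.2 424. ] [276.6 355.7]
10 [394.6 349.6] [299.9 288.5] [357.3 421.1] [273.4 355.5]
15 [395.8 347.1] [296.7 288.2] [358.9 418. ] [270.3 355.4]
20 [396.4 344.3] [293.6 288.1] [359.8 414.6] [267.3 355.6]
```

View pics/s11.png

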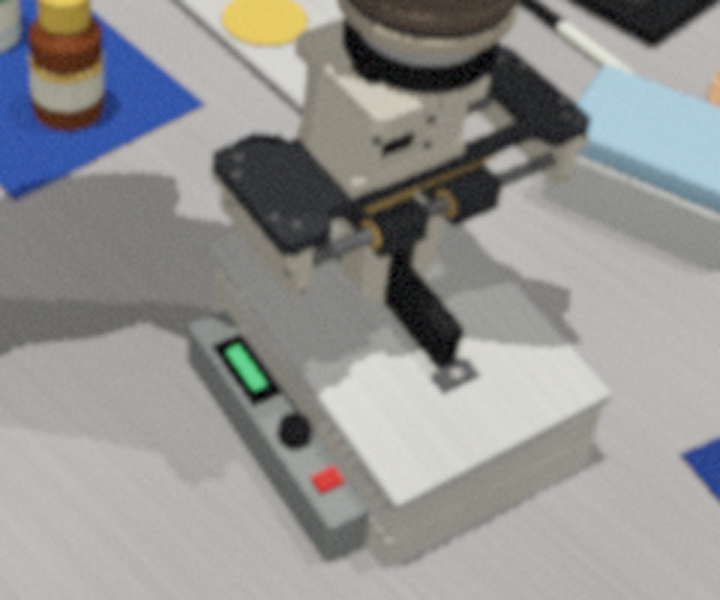

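The lid's near edge rests on the rim (crop px 400,500 to 608,390) and the far side is still slightly raised. I'll compare with where the shut lid should appear.

Run:
```python
from h import *
C=np.array([.4355,-.3255]);a=np.radians(-12);ex=np.array([np.cos(a),np.sin(a)]);ey=np.array([-np.sin(a),np.cos(a)])
for n,x,y,z in(("lid top nearL",-.07,-.093,.06),("lid top nearR",.07,-.093,.06),("lid top farL",-.07,.093,.06),("lid top farR",.07,.093,.06),("warmer foot nearL",-.067,-.09,0),("warmer foot nearR",.067,-.09,0),):
    r=proj("side",[*(C+ex*x+ey*y),z]);print(n,"crop",((r[::-1]-[220,220])*3).round())
```

```text
lid top nearL crop [394. 507.]
lid top nearR crop [612. 394.]
lid top farL crop [203. 258.]
lid top farR crop [402. 178.]
warmer foot nearL crop [383. 570.]
warmer foot nearR crop [583. 463.]
```

Run:
```python
from h import *
np.set_printoptions(precision=4,suppress=True)
f=lambda x,y,z:atz("side",(220+y/3,220+x/3),z)[:2]
a=np.radians(-12);ex=np.array([np.cos(a),np.sin(a)]);ey=np.array([-np.sin(a),np.cos(a)])
L,Rr=f(400,500,.06),f(608,390,.06);m=(L+Rr)/2
print("lid near edge",L,Rr,np.linalg.norm(L-Rr),"implied centre",m+ey*.093)
for n,z,p in(("rim s10",.05,((390,511),(599,403))),("foot s11",0,((392,563),(601,458)))):
    L,Rr=f(*p[0],z),f(*p[1],z);m=(L+Rr)/2;print(n,np.linalg.norm(L-Rr),"C",m+ey*.09)
for q in("lid_grip","warmer"):
  for d in arm.silhouettes("side",q)[:1]:
    c=max(cv2.findContours(d["region"].astype(np.uint8),0,2)[0],key=cv2.contourArea)
    ap=cv2.approxPolyDP(cv2.convexHull(c),3,True)[:,0];print(q,d["conf"],ap.tolist())
im=arm.get_image("side");g=cv2.cvtColor(im,cv2.COLOR_RGB2GRAY)
for col in (365,380,395,410): print(col,g[340:415,col].tolist())
```

```text
lid near edge [ 0.3528 -0.4009] [ 0.4854 -0.428 ] 0.13533862781686595 implied centre [ 0.4384 -0.3235]
rim s10 0.13542025611056058 C [ 0.4353 -0.3242]
foot s11 0.13875704756052962 C [ 0.4438 -0.3279]
lid_grip 0.77 [[292, 300], [374, 295], [421, 352], [351, 389], [291, 306]]
warmer 0.73 [[283, 329], [293, 311], [419, 356], [416, 372], [356, 405], [329, 406], [283, 341]]
365 [49, 90, 132, 149, 129, 105, 103, 124, 160, 187, 205, 210, 213, 211, 211, 210, 210, 210, 212, 210, 209, 211, 210, 211, 213, 213, 215, 213, 210, 210, 210, 211, 209, 209, 210, 210, 211, 211, 211, 211, 202, 182, 155, 141, 136, 136, 138, 138, 141, 144, 142, 143, 140, 139, 140, 139, 141, 139, 141, 140, 138, 135, 143, 157, 172, 179, 178, 179, 179, 180, 181, 182, 181, 181, 182]
380 [213, 211, 209, 204, 200, 203, 207, 212, 214, 213, 214, 212, 214, 215, 214, 215, 213, 214, 212, 213, 212, 211, 211, 211, 212, 211, 210, 210, 210, 211, 212, 212, 206, 188, 160, 134, 137, 139, 141, 139, 140, 141, 142, 139, 141, 140, 143, 141, 141, 142, 143, 137, 142, 136, 142, 160, 172, 180, 179, 179, 180, 179, 180, 180, 181, 179, 177, 180, 177, 178, 177, 177, 178, 176, 180]
395 [216, 213, 211, 213, 212, 215, 215, 216, 215, 214, 214, 212, 213, 212, 213, 212, 212, 212, 211, 209, 210, 212, 215, 213, 209, 195, 168, 144, 139, 140, 141, 138, 143, 143, 146, 142, 147, 147, 142, 142, 145, 142, 143, 141, 142, 140, 149, 166, 178, 180, 179, 180, 180, 177, 178, 179, 178, 180, 177, 177, 177, 178, 180, 177, 178, 178, 178, 177, 179, 180, 178, 177, 176, 176, 177]
410 [212, 212, 214, 215, 215, 215, 216, 215, 214, 213, 214, 212, 212, 215, 213, 216, 212, 199, 173, 152, 141, 145, 144, 141, 145, 146, 142, 147, 144, 146, 146, 145, 143, 144, 144, 147, 143, 143, 147, 167, 178, 183, 183, 182, 183, 178, 178, 178, 179, 178, 180, 180, 180, 178, 178, 177, 181, 176, 175, 176, 175, 180, 178, 178, 175, 176, 176, 176, 176, 177, 177, 174, 173, 175, 178]
```

Run:
```python
from h import *
a=np.radians(-12);ey=np.array([-np.sin(a),np.cos(a)])
cols=(365,380,395,410)
for n,z,rows in(("lid",.06,(381.3,373.5,365.8,358.)),("foot",0,(403.2,395,386.7,378.7))):
    P=np.array([atz("side",(r,c),z)[:2] for r,c in zip(rows,cols)]);d=P[-1]-P[0]
    print(n,(P@ey).round(4),"yaw",np.degrees(np.arctan2(d[1],d[0])).round(2))
print("C.ey-.09",np.array([.436,-.326])@ey-.09)
# left side lid edge & right corner
im=cv2.cvtColor(arm.get_image("side"),cv2.COLOR_RGB2GRAY)
for r in(355,365,375): print(r,im[r,315:362].tolist())
for r in(340,352,358,365,370): print(r,im[r,400:435].tolist())
```

```text
lid [-0.3197 -0.3196 -0.3197 -0.3198] yaw -12.03
foot [-0.3212 -0.321  -0.3207 -0.3209] yaw -11.84
C.ey-.09 -0.3182266206426776
355 [136, 130, 113, 106, 119, 123, 125, 125, 123, 126, 129, 137, 155, 181, 203, 216, 219, 220, 217, 216, 217, 216, 216, 218, 218, 216, 217, 218, 218, 218, 218, 215, 214, 214, 214, 213, 212, 212, 212, 214, 215, 213, 215, 214, 212, 211, 211]
365 [30, 33, 28, 25, 25, 31, 31, 48, 83, 115, 128, 131, 136, 135, 135, 139, 140, 139, 138, 151, 174, 198, 211, 217, 217, 217, 217, 216, 215, 215, 217, 215, 215, 216, 217, 217, 216, 215, 212, 212, 213, 211, 212, 210, 210, 211, 210]
375 [132, 149, 158, 156, 157, 159, 158, 158, 161, 160, 157, 158, 156, 148, 143, 138, 134, 135, 135, 137, 138, 140, 130, 128, 126, 129, 144, 169, 195, 208, 214, 216, 216, 214, 213, 214, 215, 214, 214, 214, 215, 214, 214, 214, 213, 212, 212]
340 [214, 212, 213, 216, 215, 216, 216, 216, 214, 213, 213, 212, 213, 208, 199, 190, 186, 181, 183, 183, 183, 184, 183, 183, 183, 184, 182, 183, 182, 182, 183, 185, 182, 181, 181]
352 [214, 215, 212, 211, 213, 213, 215, 214, 215, 214, 214, 212, 214, 214, 213, 216, 215, 216, 210, 202, 193, 180, 174, 174, 177, 183, 183, 185, 183, 182, 183, 180, 183, 183, 184]
358 [213, 213, 214, 216, 215, 215, 211, 205, 197, 189, 175, 161, 150, 147, 144, 146, 143, 139, 145, 156, 171, 179, 180, 180, 181, 179, 182, 184, 181, 183, 181, 183, 183, 184, 185]
365 [145, 147, 146, 146, 145, 142, 142, 143, 141, 145, 145, 146, 142, 145, 145, 143, 148, 156, 169, 180, 181, 181, 182, 181, 182, 180, 181, 182, 180, 181, 180, 178, 181, 179, 179]
370 [143, 142, 146, 145, 146, 148, 149, 146, 145, 146, 146, 145, 142, 146, 145, 146, 138, 133, 129, 142, 157, 168, 176, 180, 180, 181, 181, 181, 178, 179, 180, 180, 182, 181, 180]
```

Yaw matches (−12.0 against −11.9) and lateral is within 1 mm. The lid must go about 3.5 mm further toward −y, so I'll slide it and pivot down.

```bash
python3 -m inch '-.002 0 0 0 .01; -.0035 0 0 0 .01; -.0025 0 .004 0 .01; -.0015 0 .007 0 .01; -.0015 0 .007 0 .01'
python3 -m inch '.0005 0 .0015 0 .01; .001 0 .003 0 .01; .001 0 .003 0 .01'
python3 -m inch '0.0005 0 .0015 0 .01; .0005 0 .0015 0 .01; .0005 0 .0015 0 .01'
cat > m.py <<'E'
from h import *
np.set_printoptions(precision=4,suppress=True)
g=cv2.GaussianBlur(cv2.cvtColor(arm.get_image("side"),cv2.COLOR_RGB2GRAY),(3,3),0).astype(float)
a=np.radians(-12);ey=np.array([-np.sin(a),np.cos(a)])
for c in(365,380,395,410):
    v=g[345:412,c];d=np.diff(v);i=np.argmin(d);j=i+8+np.argmax(d[i+8:i+30])
    print(c,345.5+i,345.5+j,"lid %.4f foot %.4f"%(atz("side",(345.5+i,c),.06)[:2]@ey,atz("side",(345.5+j,c),0)[:2]@ey))
E
python3 m.py
```

```text
clock: 29.6
position: [0.4404, -0.3081, 0.2446]
ee_rot: [2.443, 1.975, -0.0]
force: [0.2, -0.9, -4.3]
width: 0.154
gripper_force: 20.0
clock: 29.9
position: [0.4403, -0.3078, 0.2433]
ee_rot: [2.443, 1.974, 0.001]
force: [-4.5, 1.5, 14.4]
width: 0.155
gripper_force: 20.0
clock: 30.2
position: [0.4402, -0.3077, 0.2424]
ee_rot: [2.443, 1.973, 0.001]
force: [-8.0, 1.8, 23.4]
width: 0.152
gripper_force: 20.0
365 383.5 404.5 lid -0.3228 foot -0.3230
380 375.5 396.5 lid -0.3224 foot -0.3231
395 368.5 388.5 lid -0.3236 foot -0.3233
410 360.5 380.5 lid -0.3234 foot -0.3236
```

```bash
python3 -m inch '0 0 -.0005 0 .01; 0 0 -.001 0 .01; 0 0 -.0015 0 .01; 0 0 -.0015 0 .01'
python3 -m inch '0 0 0 0 .03; 0 0 0 0 .03; 0 0 0 0 .03; 0 0 -.03 0 .03; 0 0 -.07 0 .04'
python3 -m inch '.03 0 -.04 0 .056; .07 0 -.08 0 .056; .11 0 -.12 0 .056; .155 0 -.13 0 .056; .2 0 -.13 0 .056'
python3 - <<'E'
from h import *
np.set_printoptions(precision=4,suppress=True)
s=arm.observe();print(s['position'],s['joints'])
for cam in("top","side"):
  for q in("lid_grip","warmer"):
    for d in arm.silhouettes(cam,q)[:1]:
      c=max(cv2.findContours(d["region"].astype(np.uint8),0,2)[0],key=cv2.contourArea)
      print(cam,q,round(d["conf"],2),cv2.approxPolyDP(cv2.convexHull(c),3,True)[:,0].tolist(),cv2.minAreaRect(c))
save("side","s12.png",(220,420,220,460),3); save("top","t12.png",(210,320,370,490),6)
E
python3 m.py
```

```text
clock: 30.65
position: [0.4405, -0.3074, 0.2425]
ee_rot: [2.443, 1.974, -0.0]
force: [-4.6, -4.0, 7.5]
width: 0.152
gripper_force: 20.0
clock: 31.15
position: [0.4403, -0.3057, 0.3111]
ee_rot: [-2.439, -1.973, 0.003]
force: [1.5, -0.2, 0.0]
width: 0.371
gripper_force: 0.0
clock: 31.65
position: [0.4825, -0.1121, 0.4445]
ee_rot: [2.442, 1.972, 0.006]
force: [0.5, 0.3, 0.2]
width: 0.611
gripper_force: 0.0
[ 0.4825 -0.1121  0.4445] [-0.344   0.1902  0.558   1.8569 -0.1127  1.1205  0.0427]
top lid_grip 0.97 [[165, 232], [166, 294], [80, 299], [81, 236]] ((122.80309295654297, 265.5464782714844), (64.92256164550781, 89.86719512939453), 86.18592071533203)
top warmer 0.61 [[391, 221], [480, 243], [469, 306], [453, 315], [383, 295], [378, 278]] ((428.6883544921875, 268.9652099609375), (98.17222595214844, 78.95784759521484), 13.495734214782715)
side lid_grip 0.68 [[292, 306], [374, 300], [424, 354], [353, 391], [291, 311]] ((356.7728576660156, 331.3927307128906), (119.96969604492188, 81.49627685546875), 51.842769622802734)
side warmer 0.86 [[283, 329], [293, 315], [418, 360], [416, 373], [349, 408], [329, 407], [283, 340]] ((341.8959045410156, 372.12249755859375), (140.0417022705078, 74.36775207519531), 19.79887580871582)
365 383.5 404.5 lid -0.3228 foot -0.3230
380 375.5 395.5 lid -0.3224 foot -0.3217
395 367.5 388.5 lid -0.3222 foot -0.3233
410 359.5 380.5 lid -0.3219 foot -0.3236
```

```bash
python3 - <<'E'
from h import *
np.set_printoptions(precision=4,suppress=True)
im=arm.get_image("top");arm.get_image("side")
for cam in("top","side"):
  for d in arm.place_of(cam,"lid_grip")[:2]: print(cam,"grip",d["point"],round(d["conf"],2),atz(cam,d["point"],.078))
d=arm.silhouettes("top","lid_grip")[0];c=max(cv2.findContours(d["region"].astype(np.uint8),0,2)[0],key=cv2.contourArea)
w=np.array([atz("top",(p[1],p[0]),.06)[:2] for p in c[:,0]]);(cx,cy),sz,an=cv2.minAreaRect((w*1000).astype(np.float32));print("lid top view",cx,cy,sz,an)
E
python3 - <<'E'
import cv2,numpy as np
g=cv2.cvtColor(cv2.imread("pics/t12.png"),cv2.COLOR_BGR2GRAY)[::6,::6]
print(g.shape,g[55].tolist());print(g[:,62].tolist())
E
```

```text
side grip [316.7, 353.8] 0.82 [ 0.441  -0.3198  0.078 ]
side grip [240.8, 228.5] 0.4 [ 0.4012 -0.0304  0.078 ]
(110, 120) [35, 35, 34, 34, 33, 35, 52, 72, 85, 92, 98, 103, 103, 103, 103, 103, 103, 103, 104, 103, 104, 104, 104, 104, 104, 104, 104, 105, 105, 105, 105, 105, 106, 106, 106, 107, 107, 100, 83, 72, 71, 73, 74, 76, 76, 76, 76, 76, 77, 78, 78, 78, 79, 80, 80, 80, 80, 79, 80, 81, 81, 81, 82, 82, 81, 82, 82, 82, 81, 82, 84, 84, 84, 85, 85, 85, 86, 85, 85, 85, 86, 89, 90, 91, 90, 90, 91, 91, 91, 90, 91, 91, 92, 92, 92, 92, 93, 94, 94, 95, 95, 94, 94, 94, 95, 95, 95, 96, 95, 95, 95, 95, 95, 96, 95, 95, 94, 95, 95, 95]
[96, 94, 92, 90, 88, 87, 82, 79, 82, 87, 88, 87, 86, 80, 75, 79, 82, 82, 82, 81, 81, 81, 82, 82, 81, 81, 81, 81, 81, 81, 81, 82, 81, 81, 81, 81, 81, 81, 82, 81, 81, 81, 81, 81, 81, 81, 81, 81, 82, 82, 82, 81, 82, 82, 81, 82, 82, 82, 81, 82, 82, 82, 82, 82, 81, 82, 82, 82, 82, 82, 82, 81, 82, 81, 81, 82, 82, 82, 81, 81, 81, 82, 82, 82, 82, 81, 81, 82, 82, 82, 82, 81, 81, 81, 81, 81, 81, 81, 81, 81, 81, 81, 82, 82, 81, 80, 81, 82, 81, 81]Traceback (most recent call last):
  File "<stdin>", line 6, in <module>
IndexError: list index out of range
```

```bash
python3 -m inch '.03 0 0 0 .056; .07 0 0 0 .056; .11 0 0 0 .056; .15 0 0 0 .056; .19 0 0 0 .056'
python3 -m inch '0 -.03 0 0 .056; 0 -.06 0 0 .056; 0 -.08 0 0 .056; 0 -.08 0 0 .056'
python3 - <<'E'
from h import *
np.set_printoptions(precision=4,suppress=True)
im=arm.get_image("top");arm.get_image("side")
s=arm.observe();print(s['position'],s['joints'],R.from_rotvec(s['ee_rot']).as_matrix().round(3)[:2,:2])
for cam in("top","side"):
  for q,z in(("lid_grip",.078),("green_bottle_mid",.0545),("yellow_bottle_mid",.0545)):
    for d in arm.place_of(cam,q)[:1]: print(cam,q,d["point"],round(d["conf"],2),atz(cam,d["point"],z))
for d in arm.silhouettes("top","lid_grip")[:1]:
  c=max(cv2.findContours(d["region"].astype(np.uint8),0,2)[0],key=cv2.contourArea)
  w=np.array([atz("top",(p[1],p[0]),.06)[:2] for p in c[:,0]]);(cx,cy),sz,an=cv2.minAreaRect((w*1000).astype(np.float32));print("lid top view",cx,cy,sz,an)
save("top","t13.png")
E
```

```text
clock: 32.75
position: [0.522, 0.0737, 0.442]
ee_rot: [-2.444, -1.974, -0.0]
force: [0.7, -0.9, 0.3]
width: 0.61
gripper_force: 0.0
clock: 33.15
position: [0.4417, 0.0895, 0.4418]
ee_rot: [-2.44, -1.976, 0.001]
force: [0.4, -0.3, 0.8]
width: 0.606
gripper_force: 0.0
[0.4438 0.0891 0.4422] [-0.6952  0.1074  0.4238  1.9405 -0.0497  1.1027 -0.4619] [[ 0.209  0.978]
 [ 0.978 -0.209]]
top lid_grip [264.3, 440.6] 0.71 [ 0.4333 -0.3299  0.078 ]
top green_bottle_mid [250.0, 231.3] 0.65 [0.4535 0.0935 0.0545]
top yellow_bottle_mid [255.9, 280.8] 0.89 [ 0.4435 -0.0094  0.0545]
side lid_grip [319.5, 356.4] 0.71 [ 0.4397 -0.3266  0.078 ]
side green_bottle_mid [211.9, 216.2] 0.8 [0.4563 0.0923 0.0545]
side yellow_bottle_mid [236.1, 242.3] 0.81 [ 0.4483 -0.0118  0.0545]
lid top view 435.6806945800781 -325.8778076171875 (188.55316162109375, 141.13497924804688) 78.10147857666016
```

The lid's centre measures (0.436,−0.326) and its yaw −11.9°, so it is square and centred. Now to return the green bottle.

```bash
python3 -m inch '.0067 .0027 .04 0 .056; .0067 .0027 .08 0 .056; .0067 .0027 .12 0 .056; .0067 .0027 .15 0 .056; .0067 .0027 .165 0 .056'
python3 -m inch '0 0 .012 0 .056; 0 0 .0125 0 .056; 0 0 .0125 0 .056'
python3 -m inch '0 0 0 0 .03; 0 0 0 0 .03; 0 0 0 0 .03; 0 0 0 0 .03; 0 0 0 0 .03' 25
python3 -m inch '0 0 -.02 0 .03; 0 0 -.05 0 .03; 0 0 -.08 0 .03; 0 0 -.08 0 .03; 0 0 -.08 0 .03' 25
```

```text
clock: 34.15
position: [0.4469, 0.095, 0.2744]
ee_rot: [-2.442, -1.975, 0.005]
force: [-0.3, -0.7, -0.5]
width: 0.609
gripper_force: 0.0
clock: 34.45
position: [0.4479, 0.0952, 0.2645]
ee_rot: [2.443, 1.975, -0.001]
force: [-0.4, 0.7, -0.2]
width: 0.61
gripper_force: 0.0
clock: 34.95
position: [0.448, 0.0954, 0.2649]
ee_rot: [2.443, 1.975, 0.002]
force: [-0.1, 0.6, 4.4]
width: 0.387
gripper_force: 24.9
clock: 35.45
position: [0.4474, 0.0954, 0.3444]
ee_rot: [-2.442, -1.976, -0.001]
force: [-0.3, 0.2, -2.5]
width: 0.387
gripper_force: 24.9
```

```bash
python3 -m inch '-.001 .03 0 0 .03; -.002 .075 0 0 .03; -.003 .12 0 0 .03; -.004 .16 0 0 .03; -.0043 .187 0 0 .03'
python3 -m inch '0 0 .02 0 .03; 0 0 .05 0 .03; 0 0 .068 0 .03; 0 0 .072 0 .03; 0 0 .072 0 .03'
python3 -m inch '0 0 .002 0 .03; 0 0 .0035 0 .03; 0 0 .0035 0 .03'
```

```text
clock: 35.95
position: [0.6314, 0.0509, 0.342]
ee_rot: [-2.443, -1.974, 0.004]
force: [-0.7, -0.0, -2.2]
width: 0.386
gripper_force: 24.9
clock: 36.45
position: [0.629, 0.0519, 0.2709]
ee_rot: [-2.442, -1.974, 0.004]
force: [-0.1, 0.0, -1.2]
width: 0.388
gripper_force: 24.9
clock: 36.75
position: [0.6297, 0.052, 0.2693]
ee_rot: [2.442, 1.975, 0.001]
force: [-0.4, -0.3, -1.8]
width: 0.387
gripper_force: 24.9
```

```bash
python3 -m inch '0 0 .001 0 .03; 0 0 .001 0 .03; 0 0 .001 0 .03'
python3 -m inch '0 0 .001 0 .03; 0 0 .001 0 .03; 0 0 .001 0 .03'
```

```text
clock: 37.05
position: [0.6299, 0.052, 0.2689]
ee_rot: [2.442, 1.975, 0.002]
force: [-1.4, 0.1, 5.2]
width: 0.384
gripper_force: 24.9
clock: 37.35
position: [0.6303, 0.0519, 0.2686]
ee_rot: [2.442, 1.975, 0.004]
force: [-0.8, -0.1, 9.5]
width: 0.382
gripper_force: 25.0
```

```bash
python3 -m inch '0 0 -.001 0 .056; 0 0 -.001 0 .056; 0 0 -.001 0 .056; 0 0 -.04 0 .056; 0 0 -.08 0 .056'
python3 -m inch '-.02 -.0335 0 0 .056; -.0405 -.067 0 0 .056; -.0608 -.1006 0 0 .056; -.081 -.134 0 0 .056; -.1013 -.1676 0 0 .056'
python3 -m inch '0 0 .03 0 .056; 0 0 .065 0 .056; 0 0 .082 0 .056; 0 0 .082 0 .056'
python3 -c "
from h import *
print(arm.observe()['position'])"
```

```text
clock: 37.85
position: [0.629, 0.052, 0.3465]
ee_rot: [-2.442, -1.974, 0.005]
force: [0.9, -0.4, 0.9]
width: 0.611
gripper_force: 0.0
clock: 38.35
position: [0.4429, -0.0125, 0.3467]
ee_rot: [-2.443, -1.975, 0.0]
force: [-0.6, -0.5, 0.4]
width: 0.61
gripper_force: 0.0
clock: 38.75
position: [0.4435, -0.0121, 0.2632]
ee_rot: [-2.442, -1.974, 0.006]
force: [-0.5, -0.1, 0.8]
width: 0.606
gripper_force: 0.0
[ 0.4435215  -0.01206599  0.26318645]
```

```bash
python3 -m inch '0 0 0 0 .03; 0 0 0 0 .03; 0 0 0 0 .03; 0 0 0 0 .03; 0 0 0 0 .03' 25
python3 -m inch '0 0 -.02 0 .03; 0 0 -.05 0 .03; 0 0 -.08 0 .03; 0 0 -.08 0 .03; 0 0 -.08 0 .03' 25
python3 -m inch '.004 .03 0 0 .03; .009 .07 0 0 .03; .0135 .11 0 0 .03; .018 .15 0 0 .03; .0217 .1758 0 0 .03'
python3 -m inch '0 0 .02 0 .03; 0 0 .05 0 .03; 0 0 .068 0 .03; 0 0 .072 0 .03; 0 0 .072 0 .03'
```

```text
clock: 39.25
position: [0.445, -0.012, 0.2658]
ee_rot: [2.442, 1.975, 0.003]
force: [-0.4, -0.2, 7.6]
width: 0.382
gripper_force: 25.0
clock: 39.75
position: [0.4444, -0.0119, 0.3452]
ee_rot: [2.442, 1.976, 0.002]
force: [-1.0, -0.3, -2.3]
width: 0.39
gripper_force: 25.0
clock: 40.25
position: [0.6229, -0.0278, 0.3427]
ee_rot: [-2.442, -1.975, 0.003]
force: [0.1, 0.7, -1.3]
width: 0.382
gripper_force: 25.0
clock: 40.75
position: [0.6201, -0.0276, 0.271]
ee_rot: [-2.441, -1.974, 0.005]
force: [-0.5, 0.3, -1.7]
width: 0.385
gripper_force: 25.0
```

```bash
python3 -m inch '0 0 .002 0 .03; 0 0 .004 0 .03; 0 0 .004 0 .03; 0 0 .004 0 .03'
python3 -m inch '0 0 .001 0 .03; 0 0 .001 0 .03; 0 0 .001 0 .03'
```

```text
clock: 41.15
position: [0.621, -0.0279, 0.2697]
ee_rot: [2.443, 1.975, 0.001]
force: [-2.8, -0.3, 7.4]
width: 0.386
gripper_force: 25.0
clock: 41.45
position: [0.621, -0.028, 0.2696]
ee_rot: [2.443, 1.975, 0.002]
force: [-5.9, 0.1, 17.8]
width: 0.385
gripper_force: 25.0
```

Contact made. Release, retreat up and back, and take the final check picture.

```bash
python3 -m inch '0 0 -.001 0 .056; 0 0 -.001 0 .056; 0 0 -.001 0 .056; 0 0 -.04 0 .056; 0 0 -.08 0 .056'
python3 -m inch '0 0 -.05 0 .056; 0 -.03 -.08 0 .056; 0 -.08 -.08 0 .056; 0 -.13 -.08 0 .056; 0 -.17 -.08 0 .056'
python3 -m inch '.04 0 0 0 .056; .09 0 0 0 .056; .14 0 0 0 .056; .19 0 0 0 .056; .24 0 0 0 .056'
python3 -m inch '0 0 0 0 .056; 0 0 0 0 .056; 0 0 0 0 .056'
python3 - <<'E'
from h import *
a=arm.get_image("top");b=arm.get_image("side")
pad=lambda i:cv2.resize(i[:,:,::-1],(0,0),fx=3,fy=3,interpolation=cv2.INTER_CUBIC)
A=pad(a[110:310,200:330]);B=pad(b[220-60:420-60,215:345]) if 0 else pad(b[150:350,250:380])
cv2.imwrite("pics/f.png",np.hstack([pad(a[110:310,200:330]),B]))
for q,z in(("yellow_bottle_mid",.0585),("green_bottle_mid",.0585),("straw_dish_mid",.0105),("objective_mid",.027),("lid_grip",.078)):
  for cam in("top","side"):
    for d in arm.place_of(cam,q)[:1]: print(q,cam,round(d["conf"],2),atz(cam,d["point"],z).round(3))
E
```

```text
clock: 41.95
position: [0.6205, -0.0274, 0.3475]
ee_rot: [-2.441, -1.974, 0.004]
force: [1.0, -0.4, 0.3]
width: 0.613
gripper_force: 0.0
clock: 42.45
position: [0.4523, 0.0082, 0.4276]
ee_rot: [-2.442, -1.975, 0.0]
force: [0.2, 0.2, 1.4]
width: 0.607
gripper_force: 0.0
clock: 42.95
position: [0.505, 0.2447, 0.4279]
ee_rot: [-2.443, -1.975, -0.001]
force: [0.3, -0.4, 0.2]
width: 0.609
gripper_force: 0.0
clock: 43.25
position: [0.505, 0.2415, 0.4277]
ee_rot: [2.444, 1.973, -0.001]
force: [-0.7, 0.1, 0.6]
width: 0.608
gripper_force: 0.0
yellow_bottle_mid top 0.59 [ 0.625 -0.033  0.058]
yellow_bottle_mid side 0.96 [ 0.615 -0.034  0.058]
green_bottle_mid top 0.68 [0.634 0.05  0.058]
green_bottle_mid side 0.61 [0.639 0.05  0.058]
straw_dish_mid top 0.65 [ 0.67  -0.115  0.01 ]
straw_dish_mid side 0.86 [ 0.667 -0.111  0.01 ]
objective_mid top 0.53 [0.706 0.125 0.027]
lid_grip top 0.74 [ 0.613 -0.025  0.078]
lid_grip side 0.65 [ 0.442 -0.324  0.078]
```

View pics/f.png

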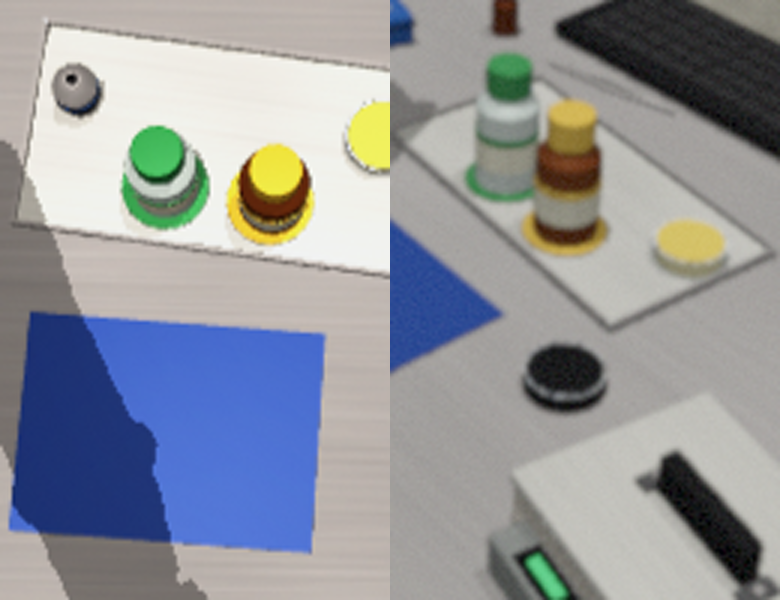

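The picture shows both bottles upright on their own coasters: green at (160,175) and yellow at (272,190). The straw dish and lens look undisturbed, and the lid lies flat on the warmer.

```bash
python3 -c "
from cell import arm
print(arm.sign_off())"
```

```text
the job is handed in; nothing more can be done
None
```

I handed the job in at about 43 s: the red dish is in the middle of the warmer's well, the lid was pivoted shut flat and square, and each bottle stands upright on the coaster of its own cap's colour. The straw-coloured dish and the lens look undisturbed in the last picture.

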